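Refit the sprung idler roller in the bench roller track

TASK

Lift the loose roller out of its cradle and refit it in the empty end place of the roller track: press its long sprung pin in against the tall side plate, bring the roller down between the two plates, and let it out so that the pin sits in the tall plate's recess and the short stub sits fully home in the low plate's hole. Push gently, just enough to compress the spring (never more than 25 N on the track), let go of the roller, and leave the jar, the screwdriver and the box of parts where they are.

Things in the scene. Friction and masses are not known exactly. Their poses are not given: they have to be found in the camera images.
- roller: loose aluminium roller, 0.33 kg, lying level in the cradle: tube 32 mm in diameter, 110 mm long, a short fixed stub at one end and a long sprung pin at the other. Origin: middle of the tube on its axis; own y runs along the axis towards the stub; own z is up at the start. Length between tips 141 mm free, 122 mm fully compressed
- stub_tip (a point): end of the roller's fixed steel stub, on the axis, 63 mm from the tube's middle. The stub is 12 mm in diameter, sticks out 8 mm and is tapered to 8 mm diameter over its last 2 mm
- pin_tip (a point): end of the roller's sprung steel pin, on the axis, 78 mm from the tube's middle when free. 9 mm thick (tapered to 5 mm over the last 2 mm), sticking out 23 mm. It slides into the tube by at most 19 mm, then stops hard; damped, 0.8 N more per 10 mm/s; it takes 2.5 N to start moving and 0.5 N more per mm: 10.5 N at 16 mm, 12 N at 19 mm. Polished and greased (friction about 0.2)
- cradle: fixed wooden cradle holding the roller: base 90 x 120 mm, 10 mm thick, with two V supports 14 mm wide, 42 mm either side of the middle, up to 42 mm high; open between them for the fingers. Roller axis 45 mm above the bench, along the cradle's y. Origin: middle of its underside
- track: fixed dark base plate of the roller track, 230 x 176 x 12 mm. Origin: on the bench under the empty roller place; y across from tall to low plate, x along the track to the fitted rollers. A rigid grey frame is bolted on it: two upright plates 125 mm apart, x = -30 to 200 mm, 32 mm rollers at x = 80 and 160 mm. The frame is set up to 12 mm either way along y from mid setting, and stays so
- recess_tall (a point): where, at the frame's mid setting, the middle of the mouth of the recess in the tall plate's inner face (y = -62.5 mm) lies; the real one is up to 12 mm off along y, both plates alike, x and z true. Square, 12 x 12 mm, 5 mm deep, closed behind, 75 mm above the bench, 55 mm below the plate's top; takes the pin. Axes as the base's: y points to the low plate
- hole_low (a point): the same for the through hole in the low plate's inner face (y = +62.5 mm at mid setting, really up to 12 mm off along y, with the tall plate): 15 x 15 mm, 75 mm above the bench, 18 mm below the top of this 10 mm plate; takes the stub. y points into the hole. Fully home, the tube rests on this plate, stub 8 mm in, pin on the bottom of its recess: 138 mm between tips
- grease_jar: white jar, 68 mm in diameter, 75 mm high, a bystander; origin at its underside
- driver: screwdriver lying on the bench, a bystander
- parts_box: open cardboard box of black parts, 160 x 120 x 80 mm, a bystander; origin at its underside
Mind the look-alikes: they are no part of the job. Of the things like the roller, leave any that is blue or purple; of the rest the larger one is meant.

How it is judged:
By the outcome, as a careful person would: the job done as asked, in the order asked, and still so for the second after the job is handed in, with the robot touching nothing.
It also fails if it takes over 59 s, if anything falls off the work surface, if the arm or the gripper's body presses on something with over 40 N, if the wrist force passes 120 N, or if a joint passes its speed limit or range.

ROBOT

A 7-joint arm with a two-finger parallel gripper is mounted at the origin on the work surface. World frame = base frame: x ahead of the robot, y to its left, z up, the work surface at z = 0. Lengths are in m, angles in rad, forces in N, time in s.
With the tool pointing down it reaches from about 0.4 to 0.925 m from the base axis. Payload 4.1 kg.
Tool frame: the origin (TCP) lies at the very end of the fingers, on their centre line; the grasp point (between the pads) lies 19 mm behind it; z points along the fingers, y is the direction in which the jaws open and shut (so a half turn about z gives the same grasp; the last joint's range is limited). The gripper opens to 85 mm and grips with 20 to 120 N. Pads are 22 mm wide; open, the fingers measure 114 mm over their backs; the gripper's body (76 mm by 85 mm) begins 54 mm behind the grasp point. The pads swing forward as they close: fully open they stand 13 mm farther back than shut.
Start: joints at [1.23, 0.398, 0.045, 1.537, -0.019, 1.207, -0.051], TCP at [0.156, -0.631, 0.231] pointing down, gripper open.
Joint ranges: [-2.82, 2.82], [-0.49, 2.23], [-1.37, 1.46], [0, 2.46], [-1.36, 4.5], [0.23, 2], [-2.94, 2.94]. Speed limits (rad/s): [2.57, 2.57, 3.14, 3.14, 3.14, 3.14, 3.14].

INTERFACE

Orientations are given as a unit quaternion [x, y, z, w].
In Python, from bench import sensors, optics, arm gives the robot as it stands. The module is installed in compiled form; this text tells all that it offers.
- The arm moves only by the shell command python3 -m handwheel 'ROWS' [OPENING] [FORCE]. ROWS is JSON, a list of rows, each a list of 4 numbers: the shift along the tool's x, y, z in m, then the turn about the tool's z in rad. In form: [[tx, ty, tz, yaw], ...]. A call has 1 to 12 rows; each row is the pose to reach, as a shift and turn from the pose commanded when the call began, along the tool's axes at that moment; what a row does not reach only later rows make up. A row lasts 1/12 s, in which the tool goes at most 41.7 mm and 7.16 degrees, less where a joint would pass 70% of its speed; a pose out of reach is approached as far as the arm can. A call with a gripper value outside its range is refused whole. OPENING is the opening in per cent of the stroke, from 0 (shut) to 100 (fully open), set as the call begins (- or left out, the last holds). The fingers move at their own pace and stop on an object; FORCE is the grip in N (left out, the last holds). Time passes only in rows, so rows that repeat a pose let the fingers close. It gives the time, the measured TCP pose, the force and the opening at its end, in the units of the state.
- sensors.observe(): the state, without advancing time (a new reading comes with each control period).
- optics.snapshot(name): name is "side" or "top"; returns the picture (480x640x3 uint8, red, green, blue); there is no depth.
- optics.camera_params(name): a dict with "fx", "fy", "cx", "cy" (pixels), "T" (4x4, takes a point from camera to world coordinates). Camera axes: x right, y down, z forward; pixel columns grow to the right and rows downward; lengths in m; the calibration is good to about 2 mm. A picture is of the moment at which its call begins. camera_params takes no time and is no camera call.
- arm.sign_off(): hands the job in, once; it reports no verdict.
The state is a dict: "time_s": time; "joint_positions": joint angles; "qvel": joint speeds; "joint_torque": joint torques, N m; "tcp_pos": TCP position; "ee_rot": TCP orientation; "ft_force": force on the tool from outside, world axes, zero at the start; "ft_torque": the same for the moment, N m; "gripper_width": finger opening in m.
Only numpy, scipy, OpenCV 4.12 (cv2) and the standard library are available. Lean on these libraries where they do the work, as an engineer would, in place of code of your own. Each camera call takes 0.05 s, during which the arm holds its last target. There are 200 camera calls.

## Working session

There is one attempt and no reset: what is moved stays moved. The work goes in short steps, Python scripts to look and compute and a shell command to move; the robot and the scene stay as the last step left them, time stands still between calls to the robot, and variables do not carry over. Pictures are saved under pics/ and viewed, about 8 in all and at most 12, crops included, and the job is handed in when it is done.

```bash
mkdir -p pics; python3 - <<'E'
from bench import sensors, optics, arm
import cv2, numpy as np
s=sensors.observe(); print({k:np.round(v,3).tolist() for k,v in s.items()})
for n in("side","top"):
    im=optics.snapshot(n); cv2.imwrite(f"pics/{n}0.png",im[:,:,::-1])
    p=optics.camera_params(n); print(n,p["fx"],p["fy"],p["cx"],p["cy"]); print(np.round(p["T"],3))
E
```

```text
{'time_s': 0.0, 'joint_positions': [1.23, 0.399, 0.045, 1.538, -0.019, 1.207, -0.051], 'qvel': [0.001, 0.0, -0.001, 0.001, 0.0, -0.0, 0.001], 'joint_torque': [-0.0, -47.512, 1.364, -25.423, 0.012, 0.01, 0.0], 'tcp_pos': [0.156, -0.63, 0.23], 'ee_rot': [0.993, 0.121, -0.0, -0.001], 'ft_force': [0.038, -0.225, 0.346], 'ft_torque': [-0.013, -0.009, 0.009], 'gripper_width': 0.086}
side 510.25382271154706 510.25382271154706 304.8149851684537 240.23581957785436
[[ 0.999 -0.038  0.014  0.447]
 [-0.037 -0.717  0.696 -0.715]
 [-0.016 -0.696 -0.718  0.914]
 [ 0.     0.     0.     1.   ]]
top 554.7106678307276 554.7106678307276 317.0379919857844 240.5235176646389
[[-0.006 -0.999  0.053  0.424]
 [-0.999  0.004 -0.033  0.092]
 [ 0.033 -0.053 -0.998  1.125]
 [ 0.     0.     0.     1.   ]]
```

View pics/top0.png

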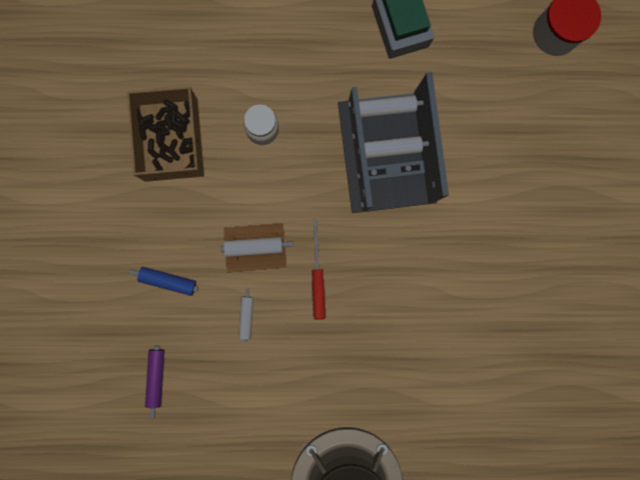

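View pics/side0.png

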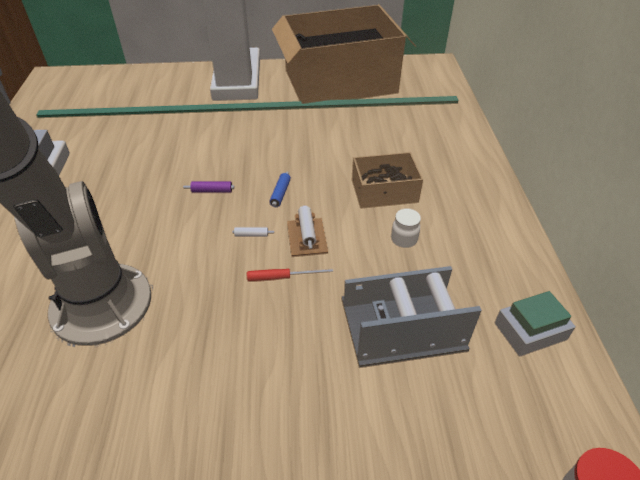

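Top view: cradle roller at (253,246), with its thin pin to the right at (293,243) and its stub to the left at (222,247). The small grey, blue and purple look-alikes are below and left of it. In the track, the low plate is at the left (x≈360) and the tall plate at the right (x≈437). The empty place is near row 190. The side view agrees. Next I'll enlarge both areas.

```bash
python3 - <<'E'
import cv2, numpy as np
t=cv2.imread("pics/top0.png"); s=cv2.imread("pics/side0.png")
a=cv2.resize(t[60:220,330:460],None,fx=3.6,fy=3.6,interpolation=cv2.INTER_CUBIC)[:576,:]
b=cv2.resize(t[215:280,212:302],None,fx=3.6,fy=3.6,interpolation=cv2.INTER_CUBIC)
c=cv2.resize(s[195:260,280:370],None,fx=3.6,fy=3.6,interpolation=cv2.INTER_CUBIC)
print(a.shape,b.shape)
o=np.zeros((576,468+330,3),np.uint8); o[:,:468]=a[:576]; o[:234,470:470+324]=b; o[300:534,470:794]=c
o=np.clip(o*1.6,0,255).astype(np.uint8)
cv2.imwrite("pics/crop1.png",o)
cv2.imwrite("pics/crop2.png",np.clip(cv2.resize(s[255:365,335:485],None,fx=5,fy=5,interpolation=cv2.INTER_CUBIC)*1.3,0,255).astype(np.uint8))
E
```

```text
(576, 468, 3) (234, 324, 3)
```

View pics/crop1.png

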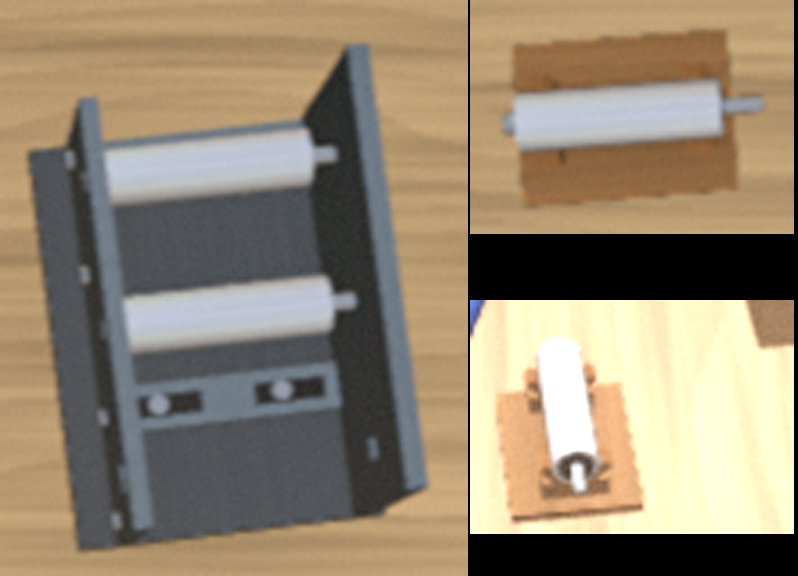

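View pics/crop2.png

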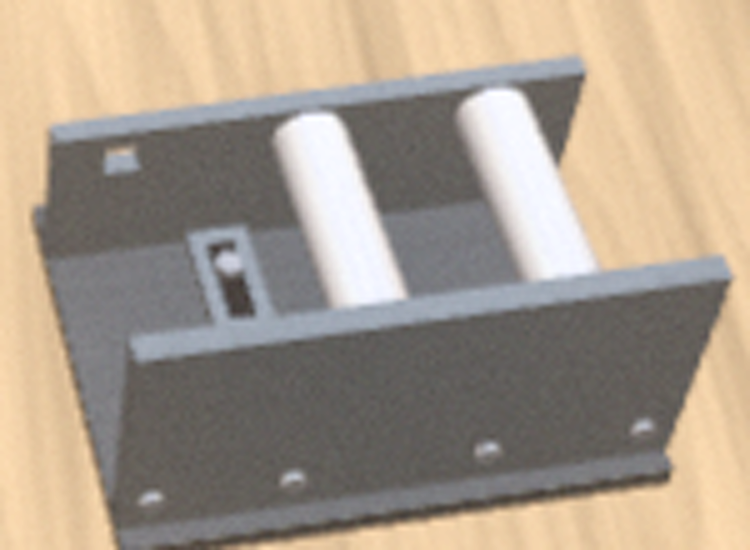

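Crop 1 (top, 3.6x): the low plate's top inner edge runs from (98,98) to (152,522), and the tall plate's from (348,46) to (403,488). The recess is near (373,447). The roller tube's ends are at (515,122) and (722,108), the pin tip at (763,103) and the stub tip at (503,124). Crop 2 (side, 5x): the hole in the low plate is at about (122,160).

```bash
cat >h.py <<'E'
import numpy as np
from bench import sensors, optics
def ray(n,u,v):
    p=optics.camera_params(n);T=np.array(p["T"])
    return T[:3,3],T[:3,:3]@np.array([(u-p["cx"])/p["fx"],(v-p["cy"])/p["fy"],1])
def onz(n,u,v,z):
    o,d=ray(n,u,v); return o+d*(z-o[2])/d[2]
def tri(a,b):
    o1,d1=ray(*a);o2,d2=ray(*b);k=np.linalg.lstsq(np.c_[d1,-d2],o2-o1,rcond=None)[0]
    p,q=o1+k[0]*d1,o2+k[1]*d2; return (p+q)/2,np.linalg.norm(p-q)
def proj(n,P):
    p=optics.camera_params(n);T=np.array(p["T"]);c=T[:3,:3].T@(np.array(P)-T[:3,3])
    return p["fx"]*c[0]/c[2]+p["cx"],p["fy"]*c[1]/c[2]+p["cy"]
E
python3 - <<'E'
from h import *
A=lambda u,v:(330+u/3.6,60+v/3.6)
B=lambda u,v:(212+(u-470)/3.6,215+v/3.6)
S=lambda u,v:(335+u/5,255+v/5)
S1=lambda u,v:(280+(u-470)/3.6,195+(v-300)/3.6)
pr=lambda n,x:print(n,np.round(np.array(x)*1000,1))
ang=lambda a,b:print("   ang",np.degrees(np.arctan2(b[1]-a[1],b[0]-a[0])))
for nm,pts,z in (("low inner far/near",[(98,98),(152,522)],.093),("low outer",[(80,100),(133,530)],.093),("tall inner",[(348,46),(403,488)],.130),("tall outer",[(370,46),(427,485)],.130)):
    q=[onz("top",*A(*p),z) for p in pts]
    for x in q: pr(nm,x)
    ang(q[1],q[0])
pr("recess top",onz("top",*A(373,447),.075))
pr("hole side",onz("side",*S(122,160),.075))
for nm,pts in (("r160",[(107,176),(311,156)]),("r80",[(127,325),(331,303)])):
    q=[onz("top",*A(*p),.075) for p in pts]
    for x in q: pr(nm,x)
    ang(q[1],q[0])
q=[onz("top",*B(*p),.045) for p in [(503,124),(515,122),(722,108),(763,104)]]
for x in q: pr("roller stub,l,r,pin",x)
ang(q[2],q[1]);ang(q[3],q[0])
# low/tall near corners both views
pr("tall top near inner tri",tri(("top",)+A(403,488),("side",)+S(128,338))[0])
pr("low top near outer",tri(("top",)+A(133,530),("side",)+S(52,127))[0])
pr("pin tip tri",tri(("top",)+B(763,104),("side",)+S1(579,488))[0])
pr("pin side z45",onz("side",*S1(579,488),.045))
E
```

```text
low inner far/near [769.6 -20.6  93. ]
low inner far/near [545.  -46.7  93. ]
   ang 6.6171961452387915
low outer [768.5 -11.1  93. ]
low outer [540.9 -36.7  93. ]
   ang 6.413659568119649
tall inner [ 784.8 -144.9  130. ]
tall inner [ 557.7 -169.2  130. ]
   ang 6.0906274805640646
tall outer [ 784.9 -156.3  130. ]
tall outer [ 559.2 -181.4  130. ]
   ang 6.362764348818324
recess top [ 587.1 -167.9   75. ]
hole side [572.7 -43.2  75. ]
r160 [733.2 -27.   75. ]
r160 [ 744.5 -137.    75. ]
   ang 95.87631279385742
r80 [652.7 -36.9  75. ]
r80 [ 664.7 -146.6   75. ]
   ang 96.26642526818272
roller stub,l,r,pin [464.7 241.7  45. ]
roller stub,l,r,pin [465.8 235.3  45. ]
roller stub,l,r,pin [472.8 124.   45. ]
roller stub,l,r,pin [474.9 101.9  45. ]
   ang 93.63047676140732
   ang 94.1623744054836
tall top near inner tri [ 557.8 -169.7  127.9]
low top near outer [542.2 -37.   90.8]
pin tip tri [475.2 101.8  48.6]
pin side z45 [475.8 105.2  45. ]
```

```bash
python3 -m handwheel '[[0.035,-0.02,0,-0.11],[0.07,-0.04,0,-0.23],[0.105,-0.06,0,-0.35],[0.14,-0.08,0,-0.47],[0.175,-0.1,0,-0.59],[0.21,-0.12,0,-0.71],[0.245,-0.14,0,-0.83],[0.28,-0.16,0,-0.95],[0.315,-0.18,0,-1.07],[0.35,-0.2,0,-1.19],[0.35,-0.2,0,-1.3],[0.35,-0.2,0,-1.396]]' 60
cat > w.py <<'E'
from h import *
import sys
from scipy.spatial.transform import Rotation as R
s=sensors.observe();Rm=R.from_quat(s["ee_rot"]).as_matrix();p=np.array(s["tcp_pos"])
g=np.array([float(a) for a in sys.argv[1:4]]);yaw=float(sys.argv[4])  # target tcp, desired roller axis angle deg
print("t",s["time_s"],"tcp",np.round(p*1000,1),"F",np.round(s["ft_force"],1),"w",s["gripper_width"])
d=Rm.T@(g-p); j=np.degrees(np.arctan2(Rm[1,1],Rm[0,1]))
e=(yaw-90-j+90)%180-90
print("shift",np.round(d,4),"yaw",round(-np.radians(e),4),"jaw deg",j, "tilt",np.round(Rm[:,2],4)); print("j",np.round(s["joint_positions"],2))
E
python3 w.py 0.4695 0.180 0.15 93.9
```

```text
time_s: 1.1
tcp_pos: [0.4501, -0.3496, 0.231]
ee_rot: [0.678, 0.735, 0.001, -0.0]
ft_force: [-1.0, -1.4, 0.2]
gripper_width: 0.0514
t 1.1 tcp [ 450.1 -349.6  231. ] F [-1.  -1.4  0.2] w 0.05143458763561049
shift [0.5263 0.0613 0.0817] yaw 0.0114 jaw deg 4.551473057413337 tilt [ 4.0e-04  1.3e-03 -1.0e+00]
j [ 0.89  0.27 -0.37  1.72  0.1   1.17  0.57]
```

```bash
python3 -m handwheel '[[0.04,0.005,0,0.011],[0.08,0.009,0.005,0.011],[0.12,0.014,0.01,0.011],[0.16,0.019,0.02,0.011],[0.2,0.023,0.03,0.011],[0.24,0.028,0.04,0.011],[0.28,0.033,0.05,0.011],[0.32,0.037,0.06,0.011],[0.36,0.042,0.07,0.011],[0.4,0.047,0.08,0.011],[0.44,0.051,0.082,0.011],[0.48,0.056,0.082,0.011]]'
python3 -m handwheel '[[0.03,0.003,0,0],[0.046,0.005,0,0],[0.046,0.005,0.03,0],[0.046,0.005,0.06,0],[0.046,0.005,0.06,0],[0.046,0.005,0.06,0]]'
python3 w.py 0.4692 0.1794 0.026 93.9
python3 - <<'E'
from bench import optics
import cv2,numpy as np
t=optics.snapshot("top")[:,:,::-1]; s=optics.snapshot("side")[:,:,::-1]
a=cv2.resize(t[190:300,190:330],None,fx=2.8,fy=2.8,interpolation=cv2.INTER_CUBIC);b=cv2.resize(s[150:260,250:390],None,fx=2.8,fy=2.8,interpolation=cv2.INTER_CUBIC)
cv2.imwrite("pics/c3.png",np.clip(np.hstack([a,b])*1.4,0,255).astype(np.uint8))
E
```

```text
time_s: 2.1
tcp_pos: [0.4699, 0.1309, 0.1482]
ee_rot: [0.687, 0.727, -0.001, -0.0]
ft_force: [-0.0, 1.1, -0.3]
gripper_width: 0.0513
time_s: 2.6
tcp_pos: [0.4722, 0.1751, 0.0881]
ee_rot: [0.687, 0.727, -0.002, -0.001]
ft_force: [-0.2, -0.2, 0.5]
gripper_width: 0.0512
t 2.6 tcp [472.2 175.1  88.1] F [-0.2 -0.2  0.5] w 0.051164961790492194
shift [ 0.0045 -0.0025  0.0621] yaw -0.0117 jaw deg 3.2305247142840647 tilt [-0.0042 -0.0013 -1.    ]
j [ 0.12  0.37 -0.67  2.01  0.3   0.86 -0.66]
```

View pics/c3.png

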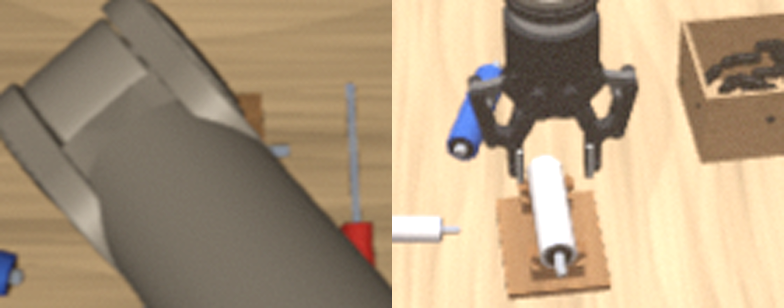

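The side half shows the open fingers straddling the tube, with tips at about (518,170) and (590,170) in the crop. The arm hides the roller from above. I'll descend and grip.

```bash
python3 -m handwheel '[[0.0045,-0.0025,0.01,-0.011],[0.0045,-0.0025,0.03,-0.011],[0.0045,-0.0025,0.05,-0.011],[0.0045,-0.0025,0.062,-0.011],[0.0045,-0.0025,0.062,-0.011],[0.0045,-0.0025,0.062,-0.011]]'
python3 w.py 0.4692 0.1794 0.026 93.9
python3 -m handwheel '[[0,0,0,0],[0,0,0,0],[0,0,0,0],[0,0,0,0],[0,0,0,0],[0,0,0,0],[0,0,0,0],[0,0,0,0]]' 0 60
python3 w.py 0.4692 0.1794 0.026 93.9
```

```text
time_s: 3.2
tcp_pos: [0.4709, 0.1803, 0.0274]
ee_rot: [0.683, 0.73, -0.0, -0.0]
ft_force: [0.8, -0.2, 0.2]
gripper_width: 0.0516
t 3.2 tcp [470.9 180.3  27.4] F [ 0.8 -0.2  0.2] w 0.051632330329703845
shift [-0.0007 -0.0018  0.0014] yaw -0.0008 jaw deg 3.8555079343726075 tilt [-2.e-04 -0.e+00 -1.e+00]
j [ 0.06  0.46 -0.62  2.05  0.39  0.74 -0.74]
time_s: 3.87
tcp_pos: [0.4705, 0.1805, 0.0286]
ee_rot: [0.683, 0.731, -0.0, 0.0]
ft_force: [-3.3, 0.3, 7.0]
gripper_width: 0.0303
t 3.8667 tcp [470.5 180.5  28.6] F [-3.3  0.3  7. ] w 0.030341628977580262
shift [-0.001  -0.0014  0.0026] yaw -0.0007 jaw deg 3.8581224219426424 tilt [-0.e+00 -6.e-04 -1.e+00]
j [ 0.06  0.46 -0.62  2.05  0.39  0.75 -0.74]
```

```bash
python3 -m handwheel '[[0,0,-0.01,0],[0,0,-0.03,0],[0,0,-0.06,0],[0,0,-0.1,0],[0,0,-0.12,0],[0,0,-0.12,0],[0,0,-0.12,0]]'
python3 w.py 0.5775 -0.082 0.144 96.3
```

```text
time_s: 4.45
tcp_pos: [0.4717, 0.1802, 0.1488]
ee_rot: [0.683, 0.73, 0.001, 0.001]
ft_force: [1.1, 0.1, -4.7]
gripper_width: 0.0304
t 4.45 tcp [471.7 180.2 148.8] F [ 1.1  0.1 -4.7] w 0.03044249027377302
shift [-0.2686  0.0881  0.0051] yaw -0.0432 jaw deg 3.822430262991804 tilt [ 3.4e-03  1.0e-04 -1.0e+00]
j [ 0.16  0.28 -0.71  1.96  0.22  0.98 -0.59]
```

```bash
python3 -m handwheel '[[-0.02,0.006,0,-0.005],[-0.05,0.016,0,-0.015],[-0.085,0.028,0,-0.03],[-0.12,0.039,0,-0.043],[-0.155,0.051,0,-0.043],[-0.19,0.062,0,-0.043],[-0.225,0.074,0,-0.043],[-0.25,0.082,0.003,-0.043],[-0.265,0.087,0.005,-0.043],[-0.2686,0.088,0.005,-0.043],[-0.2686,0.088,0.005,-0.043],[-0.2686,0.088,0.005,-0.043]]'
python3 w.py 0.5775 -0.082 0.0985 96.3
python3 - <<'E'
from bench import optics
import cv2,numpy as np
t=optics.snapshot("top")[:,:,::-1]; s=optics.snapshot("side")[:,:,::-1]
cv2.imwrite("pics/t4.png",t);cv2.imwrite("pics/s4.png",s)
a=cv2.resize(t[100:240,320:460],None,fx=2.8,fy=2.8,interpolation=cv2.INTER_CUBIC);b=cv2.resize(s[225:365,335:475],None,fx=2.8,fy=2.8,interpolation=cv2.INTER_CUBIC)
cv2.imwrite("pics/c4.png",np.clip(np.hstack([a,b])*1.4,0,255).astype(np.uint8))
E
```

```text
time_s: 5.45
tcp_pos: [0.5757, -0.0795, 0.1415]
ee_rot: [0.666, 0.746, -0.0, -0.001]
ft_force: [-1.0, 1.0, -3.9]
gripper_width: 0.0307
t 5.45 tcp [575.7 -79.5 141.5] F [-1.   1.  -3.9] w 0.03066097723122134
shift [-0.0027  0.0016  0.043 ] yaw 0.0025 jaw deg 6.443535503528833 tilt [-0.0022  0.0018 -1.    ]
j [ 0.52  0.41 -0.58  1.79  0.26  1.02 -0.04]
```

View pics/c4.png

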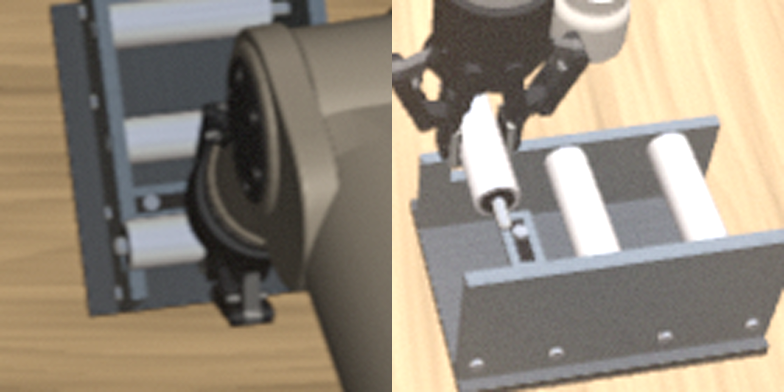

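The top half shows the held roller parallel to the fitted ones, tube left end at (135,245). The side half shows the pin tip at (507,227) and the tube's pin end at (497,200), clear in front of the tall plate.

```bash
python3 - <<'E'
from h import *
S=lambda u,v:(335+(u-392)/2.8,225+v/2.8)
A=lambda u,v:(320+u/2.8,100+v/2.8)
ax=np.array([-np.sin(np.radians(6.4)),np.cos(np.radians(6.4)),0]); xx=np.array([ax[1],-ax[0],0])
m=np.array([.5757,-.0795,.158])
for nm,c,q in (("pin tip","side",S(507,227)),("tube pin end","side",S(497,200)),("stub tip","top",A(120,246)),("tube stub end","top",A(132,245))):
    P=onz(c,*q,.158); d=P-m; print(nm,np.round(P*1000,1),"along x,y rel tcp",np.round([1000*d@xx,1000*d@ax],1))
# predicted pixels for expected points
for nm,L in (("pin",-.078),("tubepin",-.055),("stub",.063),("tubestub",.055)):
    for z in(.158,):print(nm,np.round(proj("side",m+ax*L),1),np.round(proj("top",m+ax*L),1))
print(S(507,227),S(497,200),A(120,246),A(132,245))
# track x=0 line: rel. coords of recess/hole/rollers in track x,y about (0.5795,-.107)
o=np.array([.5795,-.107,0])
for nm,P in (("recess",(.5871,-.1679,0)),("hole",(.5727,-.0432,0)),("r80",(.6587,-.0917,0)),("r160",(.7389,-.082,0)),("me",m)):
    d=np.array(P)-o; print(nm,np.round([1000*d@xx,1000*d@ax],1))
E
```

```text
pin tip [ 585.7 -155.7  158. ] along x,y rel tcp [  1.4 -76.8]
tube pin end [ 582.  -133.2  158. ] along x,y rel tcp [  0.3 -54.1]
stub tip [567.8 -21.7 158. ] along x,y rel tcp [-1.5 58.3]
tube stub end [568.4 -29.3 158. ] along x,y rel tcp [-1.7 50.7]
pin [375.5 306.7] [438.9 178.4]
tubepin [372.4 296.8] [426.1 179.9]
stub [358.4 251. ] [360.1 187.3]
tubestub [359.3 253.9] [364.6 186.8]
(376.07142857142856, 306.07142857142856) (372.5, 296.42857142857144) (362.8571428571429, 187.85714285714286) (367.14285714285717, 187.5)
recess [  0.8 -61.4]
hole [ 0.4 64.2]
r80 [80.4  6.4]
r160 [161.2   7.1]
me [-0.7 27.8]
```

```bash
python3 -m handwheel '[[-0.0027,0.0016,0.01,0.0025],[-0.0027,0.0016,0.025,0.0025],[-0.0027,0.0016,0.043,0.0025],[-0.0027,0.0016,0.043,0.0025],[-0.0027,0.0016,0.043,0.0025],[-0.0027,0.0016,0.043,0.0025]]'
python3 w.py 0.5775 -0.082 0.0985 96.3
python3 -m handwheel '[[0,0,0,0],[0,0,0,0]]'
python3 w.py 0.5775 -0.082 0.0985 96.3
```

```text
time_s: 6.05
tcp_pos: [0.5791, -0.0839, 0.0998]
ee_rot: [0.668, 0.744, 0.0, 0.0]
ft_force: [0.7, -0.7, -4.1]
gripper_width: 0.0302
t 6.05 tcp [579.1 -83.9  99.8] F [ 0.7 -0.7 -4.1] w 0.03018039221357792
shift [ 0.002  -0.0014  0.0013] yaw -0.0015 jaw deg 6.213951944968191 tilt [ 0.001  0.    -1.   ]
j [ 0.51  0.46 -0.56  1.82  0.3   0.94 -0.07]
time_s: 6.22
tcp_pos: [0.5795, -0.0843, 0.1004]
ee_rot: [0.668, 0.744, 0.001, 0.001]
ft_force: [-0.3, 0.0, -3.5]
gripper_width: 0.03
t 6.2167 tcp [579.5 -84.3 100.4] F [-0.3  0.  -3.5] w 0.030007046711943274
shift [ 0.0025 -0.0018  0.0019] yaw -0.0022 jaw deg 6.175291866674335 tilt [ 2.1e-03 -4.0e-04 -1.0e+00]
j [ 0.51  0.46 -0.56  1.82  0.3   0.94 -0.07]
```

```bash
python3 - <<'E'
from bench import optics,sensors
import cv2,numpy as np
t=optics.snapshot("top")[:,:,::-1]; s=optics.snapshot("side")[:,:,::-1]
print(sensors.observe()["tcp_pos"])
cv2.imwrite("pics/t5.png",t);cv2.imwrite("pics/s5.png",s)
a=cv2.resize(t[85:225,335:415],None,fx=4,fy=4,interpolation=cv2.INTER_CUBIC);b=cv2.resize(s[245:345,335:455],None,fx=4,fy=4,interpolation=cv2.INTER_CUBIC)
o=np.zeros((560,800,3),np.uint8);o[:,:320]=a;o[:400,320:]=b
cv2.imwrite("pics/c5.png",np.clip(o*1.4,0,255).astype(np.uint8))
E
```

```text
[ 0.57920558 -0.08452496  0.10010145]
```

View pics/c5.png

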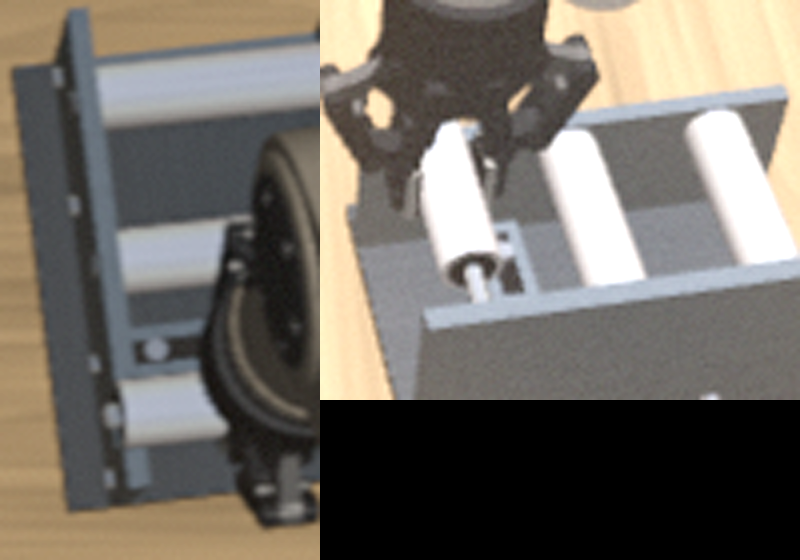

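Top half: the held tube runs parallel to the fitted ones, its rows at crop column 170 being about 376–442 (fitted roller 80 is at 226–288). Side half: the pin is just in front of the tall plate, hidden below (480,300). I'll now measure the tube centre lines numerically.

```bash
python3 - <<'E'
from h import *
import cv2
a=np.radians(6.3);xx=np.array([np.cos(a),np.sin(a),0]);ax=np.array([-np.sin(a),np.cos(a),0]);o=np.array([.5795,-.107,0])
t=cv2.imread("pics/t5.png");s=cv2.imread("pics/s5.png")
def segs(l,th,mn):
    m=(l>th).astype(int);d=np.diff(np.r_[0,m,0]);st=np.where(d==1)[0];en=np.where(d==-1)[0]
    out=[]
    for i,j in zip(st,en):
        if j-i>=mn and i>0 and j<len(l):
            f=i-1+(th-l[i-1])/(l[i]-l[i-1]); g=j-1+(l[j-1]-th)/(l[j-1]-l[j]); out.append(((f+g)/2,g-f))
    return out
print("top")
for c in (370,374,378,382):
    l=t[85:215,c].min(1).astype(float)
    for k,(m,w) in enumerate(segs(l,115,8)):
        v=85+m; z=.1165 if v>175 else .075
        d=onz("top",c,v,z)-o; print(c,round(v,1),round(w,1),"x",round(1000*d@xx,1),"y",round(1000*d@ax,1))
print("side")
for r in (282,288,294,300,306):
    l=s[r,335:455].min(1).astype(float)
    for m,w in segs(l,160,8):
        u=335+m; z=.1165 if u<463-0 and u<400 and (u<395 and r<310 and u<365+.25*(r-280)+15) else .075
        d=onz("side",u,r,z)-o; print(r,round(u,1),round(w,1),z,"x",round(1000*d@xx,1),"y",round(1000*d@ax,1))
E
```

```text
top
370 106.7 12.1 x 163.6 y 42.4
370 148.5 12.2 x 82.9 y 52.2
370 186.8 12.7 x 3.7 y 67.2
374 106.4 12.1 x 163.6 y 34.6
374 148.1 12.3 x 82.9 y 44.4
374 186.4 13.0 x 3.7 y 59.8
378 106.0 12.2 x 163.5 y 26.8
378 147.7 12.4 x 82.8 y 36.7
378 186.0 12.9 x 3.5 y 52.4
382 105.6 12.2 x 163.4 y 19.0
382 147.4 12.3 x 82.6 y 28.9
382 185.5 13.1 x 3.7 y 44.9
side
282 366.7 8.8 0.1165 x 7.8 y 42.0
282 397.8 12.0 0.075 x 83.3 y 64.4
282 436.1 13.4 0.075 x 162.9 y 51.6
288 366.7 12.2 0.1165 x 4.2 y 27.0
288 399.4 13.2 0.075 x 82.2 y 48.2
288 438.7 13.6 0.075 x 163.1 y 35.2
294 367.7 14.0 0.1165 x 2.7 y 11.9
294 401.6 13.6 0.075 x 82.2 y 32.1
294 441.3 14.2 0.075 x 163.1 y 19.1
300 369.4 14.5 0.1165 x 2.4 y -3.0
300 403.7 13.8 0.075 x 82.2 y 16.4
300 443.8 14.2 0.075 x 163.0 y 3.4
306 372.6 17.7 0.1165 x 5.3 y -18.2
306 405.8 14.0 0.075 x 82.1 y 0.9
306 446.3 14.7 0.075 x 162.8 y -12.0
```

```bash
python3 -m handwheel '[[-0.001,-0.0007,0,0],[-0.002,-0.0007,0,0],[-0.003,-0.0007,0,0],[-0.004,-0.0007,0,0],[-0.005,-0.0007,0,0],[-0.006,-0.0007,0,0],[-0.007,-0.0007,0,0],[-0.008,-0.0007,0,0],[-0.009,-0.0007,0,0],[-0.01,-0.0007,0,0],[-0.01,-0.0007,0,0]]'
python3 w.py 0.5775 -0.105 0.0985 96.3
python3 -m handwheel '[[-0.001,0,0,0],[-0.002,0,0,0],[-0.003,0,0,0],[-0.004,0,0,0],[-0.005,0,0,0],[-0.006,0,0,0],[-0.006,0,0,0],[-0.006,0,0,0]]'
python3 w.py 0.5775 -0.105 0.0985 96.3
```

```text
time_s: 7.23
tcp_pos: [0.5789, -0.0936, 0.0992]
ee_rot: [0.668, 0.744, 0.0, -0.0]
ft_force: [-1.2, 4.3, -2.9]
gripper_width: 0.0299
t 7.2333 tcp [578.9 -93.6  99.2] F [-1.2  4.3 -2.9] w 0.02990347217456766
shift [-0.0111 -0.0026  0.0007] yaw -0.0019 jaw deg 6.192791485484374 tilt [-4.e-04  1.e-03 -1.e+00]
j [ 0.52  0.47 -0.56  1.81  0.3   0.95 -0.06]
time_s: 7.9
tcp_pos: [0.5794, -0.0984, 0.0992]
ee_rot: [0.668, 0.744, 0.001, -0.001]
ft_force: [-1.6, 6.4, -2.1]
gripper_width: 0.03
t 7.9 tcp [579.4 -98.4  99.2] F [-1.6  6.4 -2.1] w 0.029988758475301844
shift [-0.0063 -0.0026  0.0007] yaw -0.0013 jaw deg 6.228140607091784 tilt [-6.0e-04  2.3e-03 -1.0e+00]
j [ 0.53  0.47 -0.56  1.81  0.3   0.95 -0.05]
```

```bash
python3 -m handwheel '[[-0.001,0.0004,0,0],[-0.002,0.0004,0,0],[-0.003,0.0004,0,0],[-0.004,0.0004,0,0],[-0.005,0.0004,0,0],[-0.006,0.0004,0,0],[-0.007,0.0004,0,0],[-0.007,0.0004,0,0],[-0.007,0.0004,0,0],[-0.007,0.0004,0,0]]'
python3 w.py 0.5775 -0.105 0.0985 96.3
python3 -m handwheel '[[0,0,0,0],[0,0,0,0]]'
```

```text
time_s: 8.73
tcp_pos: [0.5801, -0.1037, 0.0991]
ee_rot: [0.667, 0.745, 0.001, -0.002]
ft_force: [-2.4, 9.8, -2.4]
gripper_width: 0.0302
t 8.7333 tcp [ 580.1 -103.7   99.1] F [-2.4  9.8 -2.4] w 0.03022985263266427
shift [-0.001  -0.0027  0.0006] yaw -0.0005 jaw deg 6.2734465553956 tilt [-0.0019  0.0043 -1.    ]
j [ 0.54  0.47 -0.56  1.81  0.29  0.95 -0.03]
time_s: 8.9
tcp_pos: [0.58, -0.1036, 0.0991]
ee_rot: [0.667, 0.745, 0.001, -0.002]
ft_force: [-2.9, 9.5, -2.1]
gripper_width: 0.0299
```

```bash
python3 -m handwheel '[[-0.001,0,0,0],[-0.002,0,0,0],[-0.003,0,0,0],[-0.003,0,0,0],[-0.003,0,0,0],[-0.003,0,0,0]]'
python3 w.py 0.5775 -0.105 0.0985 96.3
python3 - <<'E'
from bench import optics
import cv2,numpy as np
t=optics.snapshot("top")[:,:,::-1]; s=optics.snapshot("side")[:,:,::-1]
cv2.imwrite("pics/t6.png",t);cv2.imwrite("pics/s6.png",s)
a=cv2.resize(t[155:225,345:415],None,fx=5.7,fy=5.7,interpolation=cv2.INTER_CUBIC);b=cv2.resize(s[260:330,345:415],None,fx=5.7,fy=5.7,interpolation=cv2.INTER_CUBIC)
cv2.imwrite("pics/c6.png",np.clip(np.hstack([a,b])*1.4,0,255).astype(np.uint8))
E
```

```text
time_s: 9.4
tcp_pos: [0.5803, -0.1059, 0.0991]
ee_rot: [0.667, 0.745, 0.001, -0.003]
ft_force: [-2.5, 10.3, -2.7]
gripper_width: 0.0304
t 9.4 tcp [ 580.3 -105.9   99.1] F [-2.5 10.3 -2.7] w 0.03043740501864921
shift [ 0.0012 -0.0027  0.0006] yaw -0.0001 jaw deg 6.296239699874898 tilt [-0.0021  0.0051 -1.    ]
j [ 0.54  0.47 -0.55  1.8   0.29  0.95 -0.03]
```

View pics/c6.png

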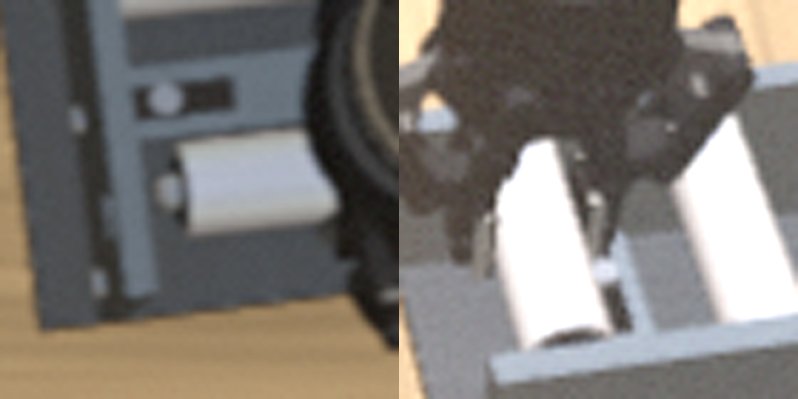

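The stub tip at crop (157,192) now shows just right of the low plate's inner top edge, which is at about (145,192). I'll compute the gap.

```bash
python3 - <<'E'
from h import *
a=np.radians(6.3);xx=np.array([np.cos(a),np.sin(a),0]);ax=np.array([-np.sin(a),np.cos(a),0]);o=np.array([.5795,-.107,0])
A=lambda u,v:(345+u/5.7,155+v/5.7)
for q,z in((A(157,192),.1155),(A(125,20),.093),(A(145,192),.093),(A(157,290),.093)):
    d=onz("top",*q,z)-o;print(np.round([1000*d@xx,1000*d@ax],1))
E
python3 -m handwheel '[[-0.0005,0,0,0],[-0.001,0,0,0],[-0.0012,0,0,0],[-0.0012,0,0,0],[-0.0012,0,0,0],[-0.0012,0,0,0]]'
python3 w.py 0.5775 -0.105 0.0985 96.3
```

```text
[-0.1 62.8]
[60.9 63.1]
[ 3.3 63.4]
[-29.3  63.4]
time_s: 10.0
tcp_pos: [0.5804, -0.1068, 0.0991]
ee_rot: [0.667, 0.745, 0.001, -0.003]
ft_force: [-2.3, 10.4, -2.2]
gripper_width: 0.0304
t 10.0 tcp [ 580.4 -106.8   99.1] F [-2.3 10.4 -2.2] w 0.030437920733288777
shift [ 0.0021 -0.0027  0.0006] yaw 0.0002 jaw deg 6.309750764491748 tilt [-0.0023  0.0055 -1.    ]
j [ 0.54  0.47 -0.55  1.8   0.29  0.95 -0.03]
```

```bash
python3 - <<'E'
from h import *
import cv2
a=np.radians(6.3);xx=np.array([np.cos(a),np.sin(a),0]);ax=np.array([-np.sin(a),np.cos(a),0]);o=np.array([.5795,-.107,0])
def segs(l,th,mn):
    m=(l>th).astype(int);d=np.diff(np.r_[0,m,0]);st=np.where(d==1)[0];en=np.where(d==-1)[0];out=[]
    for i,j in zip(st,en):
        if j-i>=mn and i>0 and j<len(l):
            f=i-1+(th-l[i-1])/(l[i]-l[i-1]); g=j-1+(l[j-1]-th)/(l[j-1]-l[j]); out.append(((f+g)/2,g-f))
    return out
t=cv2.imread("pics/t6.png");s=cv2.imread("pics/s6.png")
for im,c,rng in (("top",t,(380,383,386,389,392,395)),("side",s,(296,300,304,308,312))):
  for r in rng:
    l=(c[85:215,r] if im=="top" else c[r,345:455]).min(1).astype(float)
    for m,w in segs(l,115 if im=="top" else 160,8):
        q=(r,85+m) if im=="top" else (345+m,r)
        held=q[1]>175 if im=="top" else q[0]<388
        d=onz(im,*q,.1155 if held else .075)-o;print(im,"held" if held else "fit",np.round(q,1),round(w,1),np.round([1000*d@xx,1000*d@ax],1))
E
```

```text
top fit [380.  105.7] 12.2 [163.6  22.9]
top fit [380.  147.5] 12.4 [82.7 32.8]
top held [380.  186.8] 13.0 [ 1.9 48.7]
top fit [383.  105.5] 12.2 [163.4  17.1]
top fit [383.  147.3] 12.4 [82.5 27. ]
top held [383.  186.4] 13.1 [ 2.1 43.1]
top fit [386.  105.2] 12.3 [163.3  11.2]
top fit [386.  146.9] 12.5 [82.6 21.2]
top held [386.  186.1] 12.8 [ 2.  37.5]
top fit [389.  104.9] 12.3 [163.3   5.4]
top fit [389.  146.6] 12.5 [82.5 15.3]
top held [389.  185.8] 13.0 [ 1.9 31.9]
top fit [392.  104.6] 12.3 [163.2  -0.5]
top fit [392.  146.3] 12.3 [82.5  9.5]
top held [392.  185.4] 13.2 [ 2.  26.3]
top fit [395.  104.4] 12.3 [163.1  -6.4]
top fit [395. 146.] 12.5 [82.5  3.7]
top held [395.  185.1] 12.9 [ 1.9 20.8]
side held [368.2 296. ] 12.5 [2.7 7.7]
side fit [402.2 296. ] 13.6 [82.  26.9]
side fit [442.2 296. ] 14.3 [163.1  13.8]
side held [368.9 300. ] 13.6 [ 1.7 -2.1]
side fit [403.6 300. ] 13.9 [82.  16.4]
side fit [443.8 300. ] 14.4 [163.    3.4]
side held [369.9 304. ] 14.6 [  1.4 -11.9]
side fit [405. 304.] 14.0 [82.   6.1]
side fit [445.5 304. ] 14.5 [163.   -6.9]
side held [371.8 308. ] 16.3 [  2.9 -21.9]
side fit [406.5 308. ] 14.1 [82.1 -4.1]
side held [372.1 312. ] 14.7 [  1.  -31.1]
side fit [407.9 312. ] 14.2 [ 82.1 -14.2]
```

Alignment is good in both views: held roller x≈1.9 (top) and about 1.5 (side), against an expected 1–2.5. The stub gap is about 1.5 mm. Now I'll descend gently.

```bash
python3 -m handwheel '[[-0.0002,0,0.002,0],[-0.0003,0,0.004,0],[-0.0003,0,0.006,0],[-0.0003,0,0.008,0],[-0.0003,0,0.010,0],[-0.0003,0,0.012,0],[-0.0003,0,0.014,0],[-0.0003,0,0.016,0],[-0.0003,0,0.018,0]]'
python3 -m handwheel '[[0,0,0.002,0],[0,0,0.004,0],[0,0,0.006,0],[0,0,0.006,0]]'
python3 w.py 0.5804 -0.1068 0.0586 96.3
```

```text
time_s: 10.75
tcp_pos: [0.5823, -0.1069, 0.0821]
ee_rot: [0.667, 0.745, 0.002, -0.001]
ft_force: [-1.8, 11.1, 0.8]
gripper_width: 0.0299
time_s: 11.08
tcp_pos: [0.5823, -0.1069, 0.0759]
ee_rot: [0.667, 0.745, 0.003, -0.001]
ft_force: [-1.0, 11.4, -1.0]
gripper_width: 0.0302
t 11.0833 tcp [ 582.3 -106.9   75.9] F [-1.  11.4 -1. ] w 0.030182296086902052
shift [ 0.0002 -0.0019  0.0173] yaw 0.0011 jaw deg 6.364576451095583 tilt [ 0.0018  0.0053 -1.    ]
j [ 0.53  0.5  -0.54  1.82  0.32  0.91 -0.04]
```

```bash
python3 -m handwheel '[[0,-0.0008,0.002,0],[0,-0.0017,0.004,0],[0,-0.0017,0.006,0],[0,-0.0017,0.008,0],[0,-0.0017,0.010,0],[0,-0.0017,0.012,0],[0,-0.0017,0.012,0],[0,-0.0017,0.012,0]]'
python3 w.py 0.5804 -0.1068 0.0586 96.3
```

```text
time_s: 11.75
tcp_pos: [0.5808, -0.1071, 0.0639]
ee_rot: [0.667, 0.745, 0.003, -0.001]
ft_force: [-1.3, 10.7, -2.3]
gripper_width: 0.03
t 11.75 tcp [ 580.8 -107.1   63.9] F [-1.3 10.7 -2.3] w 0.030001511416120064
shift [ 0.0003 -0.0004  0.0053] yaw 0.0011 jaw deg 6.363837429593526 tilt [ 0.0021  0.0052 -1.    ]
j [ 0.53  0.52 -0.54  1.83  0.33  0.88 -0.05]
```

Now the last millimetres, watching for the pin to pop in (force drop).

```bash
python3 -m handwheel '[[0,-0.0004,0.001,0],[0,-0.0004,0.002,0],[0,-0.0004,0.003,0],[0,-0.0004,0.003,0],[0,-0.0004,0.003,0]]'
python3 -m handwheel '[[0,0,0.001,0],[0,0,0.002,0],[0,0,0.0023,0],[0,0,0.0023,0],[0,0,0.0023,0]]'
python3 w.py 0.5804 -0.1068 0.0586 96.3
```

```text
time_s: 12.17
tcp_pos: [0.5804, -0.1083, 0.0607]
ee_rot: [0.667, 0.745, 0.002, -0.001]
ft_force: [-0.7, 9.8, -3.7]
gripper_width: 0.0302
time_s: 12.58
tcp_pos: [0.5804, -0.1084, 0.0588]
ee_rot: [0.667, 0.745, 0.002, -0.0]
ft_force: [-0.2, 9.5, 0.5]
gripper_width: 0.0301
t 12.5833 tcp [ 580.4 -108.4   58.8] F [-0.2  9.5  0.5] w 0.03013251287778093
shift [0.0016 0.0002 0.0002] yaw 0.0003 jaw deg 6.319940584130142 tilt [ 0.0022  0.0037 -1.    ]
j [ 0.52  0.52 -0.53  1.83  0.33  0.87 -0.05]
```

```bash
python3 -m handwheel '[[0,0,-0.0005,0],[0.001,0,-0.0005,0],[0.002,0,-0.0005,0],[0.003,0,-0.0005,0],[0.003,0,-0.0005,0],[0.003,0,-0.0005,0]]'
python3 w.py 0.5794 -0.0974 0.0586 96.3
python3 -m handwheel '[[0.001,0,0,0],[0.002,0,0,0],[0.002,0,0,0],[0.002,0,0,0]]'
python3 w.py 0.5794 -0.0974 0.0586 96.3
```

```text
time_s: 13.08
tcp_pos: [0.5802, -0.106, 0.0592]
ee_rot: [0.667, 0.745, 0.002, -0.0]
ft_force: [-0.7, 8.2, -1.9]
gripper_width: 0.0299
t 13.0833 tcp [ 580.2 -106.    59.2] F [-0.7  8.2 -1.9] w 0.02991122842929411
shift [0.0086 0.0002 0.0006] yaw 0.0002 jaw deg 6.311375804027686 tilt [ 0.0025  0.003  -1.    ]
j [ 0.52  0.52 -0.53  1.84  0.33  0.87 -0.06]
time_s: 13.42
tcp_pos: [0.5799, -0.1045, 0.0592]
ee_rot: [0.667, 0.745, 0.002, 0.0]
ft_force: [-0.6, 8.1, -0.9]
gripper_width: 0.0308
t 13.4167 tcp [ 579.9 -104.5   59.2] F [-0.6  8.1 -0.9] w 0.03083033224541829
shift [0.0072 0.0002 0.0006] yaw -0.0002 jaw deg 6.291017490146494 tilt [ 0.0025  0.0025 -1.    ]
j [ 0.52  0.52 -0.53  1.84  0.33  0.87 -0.06]
```

```bash
python3 -m handwheel '[[0.001,0,0,0],[0.002,0,0,0],[0.003,0,0,0],[0.003,0,0,0],[0.003,0,0,0]]'
python3 w.py 0.5794 -0.0974 0.0586 96.3
python3 - <<'E'
from bench import optics
import cv2,numpy as np
t=optics.snapshot("top")[:,:,::-1]; s=optics.snapshot("side")[:,:,::-1]
cv2.imwrite("pics/t7.png",t);cv2.imwrite("pics/s7.png",s)
a=cv2.resize(t[155:225,345:415],None,fx=5.7,fy=5.7,interpolation=cv2.INTER_CUBIC);b=cv2.resize(s[260:330,345:415],None,fx=5.7,fy=5.7,interpolation=cv2.INTER_CUBIC)
cv2.imwrite("pics/c7.png",np.clip(np.hstack([a,b])*1.6,0,255).astype(np.uint8))
E
```

```text
time_s: 13.83
tcp_pos: [0.5797, -0.1023, 0.0592]
ee_rot: [0.667, 0.745, 0.002, 0.0]
ft_force: [0.6, 6.6, -2.7]
gripper_width: 0.0306
t 13.8333 tcp [ 579.7 -102.3   59.2] F [ 0.6  6.6 -2.7] w 0.030557019185486516
shift [0.0049 0.0002 0.0006] yaw -0.0005 jaw deg 6.271698149390814 tilt [ 0.0027  0.0017 -1.    ]
j [ 0.51  0.52 -0.53  1.84  0.33  0.87 -0.07]
```

View pics/c7.png

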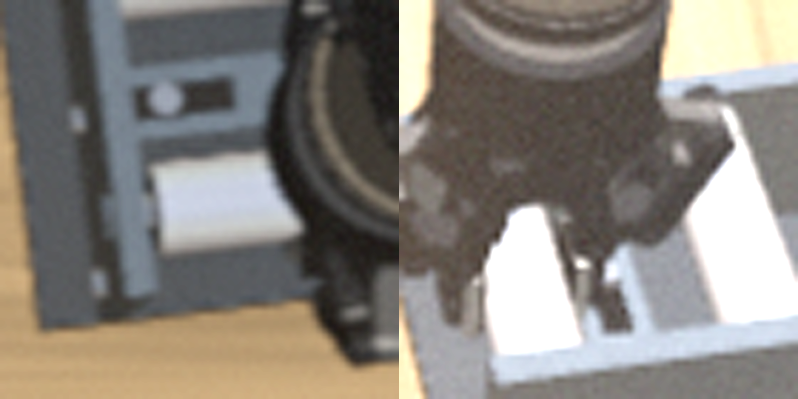

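The stub is now at the low plate's inner edge, crop (150,207), and entering. The spring force of 6.6 N fits a pin on the recess bottom and 8 mm of compression left. I'll keep letting out.

```bash
python3 -m handwheel '[[0.001,0,0,0],[0.002,0,0,0],[0.003,0,0,0],[0.004,0,0,0],[0.004,0,0,0],[0.004,0,0,0]]'
python3 w.py 0.5794 -0.0974 0.0586 96.3
python3 -m handwheel '[[0.0005,0,0,0],[0.001,0,0,0],[0.0015,0,0,0],[0.0015,0,0,0],[0.0015,0,0,0]]'
python3 w.py 0.5794 -0.0974 0.0586 96.3
```

```text
time_s: 14.43
tcp_pos: [0.5789, -0.0995, 0.0589]
ee_rot: [0.668, 0.744, 0.001, 0.001]
ft_force: [0.7, 4.6, -2.8]
gripper_width: 0.0297
t 14.4333 tcp [578.9 -99.5  58.9] F [ 0.7  4.6 -2.8] w 0.029716962576872497
shift [0.002  0.0007 0.0003] yaw -0.0014 jaw deg 6.221886596818897 tilt [ 2.e-03  5.e-04 -1.e+00]
j [ 0.51  0.52 -0.53  1.84  0.33  0.87 -0.08]
time_s: 14.85
tcp_pos: [0.5781, -0.0985, 0.0586]
ee_rot: [0.668, 0.744, 0.0, 0.0]
ft_force: [2.0, 4.7, -2.6]
gripper_width: 0.0304
t 14.85 tcp [578.1 -98.5  58.6] F [ 2.   4.7 -2.6] w 0.030368096030088443
shift [ 0.001   0.0014 -0.    ] yaw -0.0021 jaw deg 6.179784649587706 tilt [ 7.e-04  0.e+00 -1.e+00]
j [ 0.51  0.52 -0.53  1.84  0.33  0.87 -0.08]
```

```bash
python3 -m handwheel '[[0,0.0006,0,0],[0,0.0012,0,0],[0.0005,0.0012,0,0],[0.001,0.0012,0,0],[0.0015,0.0012,0,0],[0.0015,0.0012,0,0],[0.0015,0.0012,0,0]]'
python3 w.py 0.5794 -0.0974 0.0586 96.3
python3 -m handwheel '[[0.0005,0,0,0],[0.001,0,0,0],[0.0012,0,0,0],[0.0012,0,0,0]]'
python3 w.py 0.5794 -0.0974 0.0586 96.3
```

```text
time_s: 15.43
tcp_pos: [0.5783, -0.0975, 0.0583]
ee_rot: [0.668, 0.744, -0.001, -0.0]
ft_force: [-0.9, 3.0, -2.8]
gripper_width: 0.0306
t 15.4333 tcp [578.3 -97.5  58.3] F [-0.9  3.  -2.8] w 0.03061234952388044
shift [ 0.      0.0012 -0.0003] yaw -0.0029 jaw deg 6.13547917521951 tilt [-1.1e-03 -7.0e-04 -1.0e+00]
j [ 0.51  0.52 -0.53  1.84  0.34  0.87 -0.08]
time_s: 15.77
tcp_pos: [0.5782, -0.0975, 0.0583]
ee_rot: [0.668, 0.744, -0.001, 0.0]
ft_force: [-0.9, 0.2, -3.4]
gripper_width: 0.0303
t 15.7667 tcp [578.2 -97.5  58.3] F [-0.9  0.2 -3.4] w 0.030263125631293707
shift [-0.0001  0.0012 -0.0003] yaw -0.0032 jaw deg 6.118391629225391 tilt [-9.e-04 -2.e-03 -1.e+00]
j [ 0.5   0.52 -0.53  1.84  0.34  0.87 -0.08]
```

Home contact: the TCP stopped at y=-97.5 (predicted -97.4) and the axial force fell to 0. I'll release, check, then retreat.

```bash
python3 -m handwheel '[[0,0,0,0],[0,0,0,0],[0,0,0,0],[0,0,0,0],[0,0,0,0],[0,0,0,0]]' 55
python3 w.py 0.5794 -0.0974 0.0586 96.3
python3 -m handwheel '[[0,0,-0.005,0],[0,0,-0.015,0],[0,0,-0.03,0],[0,0,-0.06,0],[0,0,-0.1,0],[0,0,-0.14,0],[0,0,-0.15,0],[0,0,-0.15,0]]'
python3 w.py 0.50 -0.35 0.25 96.3
```

```text
time_s: 16.27
tcp_pos: [0.579, -0.0958, 0.0588]
ee_rot: [0.668, 0.744, 0.0, 0.0]
ft_force: [0.7, -0.2, -0.3]
gripper_width: 0.0471
t 16.2667 tcp [579.  -95.8  58.8] F [ 0.7 -0.2 -0.3] w 0.04705839910906308
shift [-0.0016  0.0002  0.0002] yaw -0.0023 jaw deg 6.166429587804524 tilt [ 8.e-04 -2.e-04 -1.e+00]
j [ 0.5   0.52 -0.53  1.84  0.33  0.87 -0.08]
time_s: 16.93
tcp_pos: [0.5817, -0.0957, 0.214]
ee_rot: [0.668, 0.744, 0.002, 0.004]
ft_force: [-0.6, 0.2, -0.4]
gripper_width: 0.0466
t 16.9333 tcp [581.7 -95.7 214. ] F [-0.6  0.2 -0.4] w 0.0465787396878793
shift [-0.2442 -0.1082 -0.0363] yaw -0.0024 jaw deg 6.164207368655623 tilt [ 0.0096 -0.002  -1.    ]
j [ 0.56  0.34 -0.6   1.7   0.21  1.15  0.02]
```

```bash
python3 -m handwheel '[[-0.025,-0.011,-0.01,0],[-0.05,-0.022,-0.02,0],[-0.08,-0.035,-0.03,0],[-0.11,-0.05,-0.036,0],[-0.14,-0.062,-0.036,0],[-0.17,-0.075,-0.036,0],[-0.2,-0.088,-0.036,0],[-0.23,-0.1,-0.036,0],[-0.25,-0.11,-0.036,0],[-0.25,-0.11,-0.036,0],[-0.25,-0.11,-0.036,0]]'
python3 - <<'E'
from bench import optics
import cv2,numpy as np
t=optics.snapshot("top")[:,:,::-1]; s=optics.snapshot("side")[:,:,::-1]
cv2.imwrite("pics/t8.png",t);cv2.imwrite("pics/s8.png",s)
a=cv2.resize(t[60:220,330:460],None,fx=3,fy=3,interpolation=cv2.INTER_CUBIC);b=cv2.resize(s[255:365,345:480],None,fx=3,fy=3,interpolation=cv2.INTER_CUBIC)
o=np.zeros((480,795,3),np.uint8);o[:,:390]=a;o[:330,390:]=b
cv2.imwrite("pics/c8.png",np.clip(o*1.5,0,255).astype(np.uint8))
E
```

```text
time_s: 17.85
tcp_pos: [0.4945, -0.3576, 0.2432]
ee_rot: [0.669, 0.743, -0.0, -0.001]
ft_force: [0.7, 0.5, -0.3]
gripper_width: 0.0472
```

View pics/c8.png

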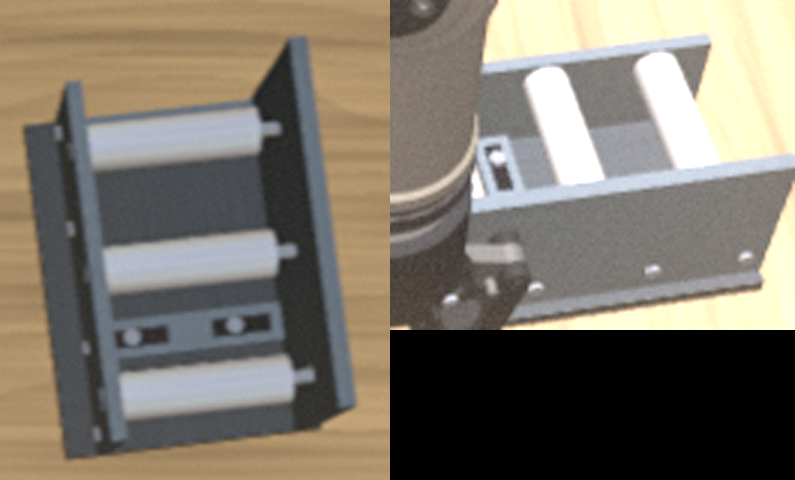

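The top view shows the roller seated like the two fitted ones: tube from (120,390) to (292,385), against the low plate, pin running into the tall plate. The arm only hides the side view. I'll do one numeric check, plus a check that the bystanders have not moved.

```bash
python3 - <<'E'
from h import *
import cv2
a=np.radians(6.3);xx=np.array([np.cos(a),np.sin(a),0]);ax=np.array([-np.sin(a),np.cos(a),0]);o=np.array([.5795,-.107,.075])
t=cv2.imread("pics/t8.png");t0=cv2.imread("pics/top0.png")
m=(t.min(2)>105).astype(np.uint8);m[:,:360]=0;m[:80]=0;m[215:]=0;m[:,435:]=0
n,l,st,c=cv2.connectedComponentsWithStats(m)
for i in range(1,n):
    if st[i,4]>300:
        ys,xs=np.where(l==i);P=np.array([onz("top",u,v,.075)-o for u,v in zip(xs,ys)])*1000
        Y=P@ax;X=P@xx;f=np.polyfit(Y,X,1);print("centre",np.round([X.mean(),Y.mean()],1),"y ends",np.round(np.percentile(Y,[1,99]),1),"skew deg",round(np.degrees(np.arctan(f[0])),2))
d=cv2.absdiff(t,t0).max(2)
for nm,(x0,y0,x1,y1) in dict(jar=(235,95,285,150),driver=(305,215,335,325),box=(120,80,210,190)).items(): print(nm,d[y0:y1,x0:x1].mean().round(2),(d[y0:y1,x0:x1]>40).sum())
E
```

```text
centre [163.2   7.4] y ends [-45.8  61. ] skew deg 0.38
centre [82.4  7.3] y ends [-46.1  60.7] skew deg 0.43
centre [0.4 6.9] y ends [-46.4  60.1] skew deg 0.44
jar 1.17 0
driver 1.41 0
box 1.75 0
```

```bash
python3 -m handwheel '[[0,0,0,0],[0,0,0,0]]'; python3 -c "
from bench import arm
print(arm.sign_off())"
```

```text
time_s: 18.12
tcp_pos: [0.4969, -0.3545, 0.2445]
ee_rot: [0.667, 0.745, 0.0, -0.0]
ft_force: [0.2, 0.9, 0.4]
gripper_width: 0.0468
the job is handed in; nothing more can be done
None
```

The roller is back in the empty end place of the track, and I handed the job in at 18.1 s with the arm well clear. I gripped it at the middle of the tube, pressed the pin against the tall plate and lowered it between the plates. The pin dropped into its recess, and I let the roller out until the tube rested on the low plate. The highest push I read was about 11.4 N.

**Seating:** In the last top view it sits like the two fitted rollers. Its tube centre is within 0.5 mm of theirs along the axis and parallel to within 0.1°. While letting out, the arm stopped within 0.1 mm of the predicted home position and the axial force fell to about 0 N.

**Bystanders:** The jar, screwdriver and box did not change between the first and last top pictures.

**What did not fully agree:** Along the track the roller reads about 1.4 mm off the spacing of the other two, roughly the 1.5 mm play in the hole. The arm hid the roller in the last side view, so the seating was checked only from above and by the forces.

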